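# Pack the rivet-setting kit into its tray

### The arm

A 6-joint arm with a two-finger parallel gripper is mounted at the origin on the work surface. World frame = base frame: x ahead of the robot, y to its left, z up, the work surface at z = 0. Lengths are in m, angles in rad, forces in N, time in s.
With the tool pointing down it reaches from about 0.35 to 0.975 m from the base axis. Payload 4.9 kg.
Tool frame: the origin (TCP) lies on the front face of the gripper's body, between the roots of the fingers; the fingertips stand 73 mm ahead of it and the grasp point (between the pads) lies 54 mm ahead of it (tip_extent is the distance from the TCP to the fingertips, in m); y points along the fingers, x is the direction in which the jaws open and shut, and the axes are right-handed (so a half turn about y gives the same grasp; the last joint's range is limited). The gripper opens to 85 mm and grips with 20 to 120 N. Pads are 22 mm wide; open, the fingers measure 114 mm over their backs; the gripper's body (76 mm by 85 mm) begins 54 mm behind the grasp point. The pads swing forward as they close: fully open they stand 13 mm farther back than shut.
Start: joints at [-1.329, 0.053, 1.613, -0, 1.476, -0.119], TCP at [0.221, -0.585, 0.304] pointing down, gripper open.
Joint ranges: [-3.01, 3.01], [-1.01, 2.22], [0.06, 2.58], [-1.02, 4.17], [0.09, 2.62], [-3.14, 3.14]. Speed limits (rad/s): [2.57, 2.57, 3.14, 3.14, 3.14, 3.14].

### API

Orientations are given as a unit quaternion [w, x, y, z].
In Python, from plant import state, grab_frame, camera_info, job_done, tip_extent gives the robot as it stands.
- The arm moves only by the tool carry_out, never from a script. Its argument "rows" is a list that holds one entry, the list of rows, each a list of 7 numbers: the turn, a rotation vector about the world's x, y, z as a fraction of full scale, then the shift along the world's x, y, z as a fraction of full scale, then the finger opening in mm, from 0 to 85.4. A call has 1 to 5 rows; each row shifts and turns the commanded pose from where the row before left it; what a row does not reach is not made up. Full scale, the value 1, is 40 mm for a shift and 4 degrees for a turn. A row lasts 1/10 s, in which the tool goes at most 50 mm and 8.59 degrees, less where a joint would pass 70% of its speed; a pose out of reach is approached as far as the arm can. A call with a number of a shift or a turn outside -1 to 1 is refused whole. A call with a gripper value outside its range is refused whole. The fingers move at their own pace and stop on an object; the grip force is fixed at half the most. Time passes only in rows, so rows that do not move let the fingers close. It gives the time, the measured TCP pose, the force and the opening at its end, in the units of the state.
- state(): the state, without advancing time (a new reading comes with each control period).
- grab_frame(name): name is "scene" or "top"; returns the picture (420x560x3 uint8, blue, green, red); there is no depth.
- camera_info(name): a dict with "intrinsics" (3x3 intrinsics, pixels), "xyz" and "rotation" of the camera in the world. Camera axes: x right, y down, z forward; pixel columns grow to the right and rows downward; lengths in m; the calibration is good to about 2 mm. A picture is of the moment at which its call begins. camera_info takes no time and is no camera call.
- job_done(): hands the job in, once; it reports no verdict.
The state is a dict: "time": time; "joint_pos": joint angles; "joint_vel": joint speeds; "joint_efforts": joint torques, N m; "tool_pos": TCP position; "tool_rot": TCP orientation; "contact_force": force on the tool from outside, world axes, zero at the start; "ft_torque": the same for the moment, N m; "gripper_width": opening from 0.0 (shut) to 1.0 (fully open).
Only numpy, scipy, OpenCV 4.12 (cv2) and the standard library are available. Lean on these libraries where they do the work, as an engineer would, in place of code of your own. Each camera call takes 0.05 s, during which the arm holds its last target.

### The job

Pack the rivet-setting kit into the wooden kit tray, each piece upright in the insert made for it and let go: the brass ring over the post, the rectangular steel block flat in the oblong well, the round lidded tin in the plain round well, and the round-headed steel punch shank-down in the sprung clip holder, pushed past its balls until it clicks fully home. The square-headed punch and the solid brass disc belong to another set: leave them standing where they are.

Things in the scene. Friction and masses are not known exactly. Their poses are not given: they have to be found in the camera images.
- punch_mid (a point): Round-headed setting punch, plain steel, standing on its shank: round head 40 mm across and 20 mm high (the upper 20 of 56 mm in all), below it a round shank 24 mm across and 36 mm long with a tapered foot (16 mm across at the end) and a groove for the sprung balls centred 19.5 mm above the foot. About 0.26 kg. The point is on its axis, half-way up (28 mm above the foot); z up.
- ring_die_mid (a point): Ring die, a plain brass ring 56 mm across, bore 28 mm right through, 28 mm high, about 0.4 kg, lying flat. The point is at the centre of the bore, half-way up (14 mm above its underside); z up.
- block_mid (a point): Bench block, a plain rectangular steel block 60 x 30 x 30 mm, about 0.4 kg. The point is its centre (15 mm above its underside); x along its 60 mm length, z up.
- tin_mid (a point): Round shut tin of rivets, bare aluminium, 47 mm across, 34 mm high, about 0.1 kg, standing upright with its lid on top. The point is on its axis, half-way up (17 mm above its underside); z up.
- square_punch_mid (a point): Look-alike that stays where it is: steel punch with a square head (40 x 40 mm, 20 mm high) on a square 24 mm shank 36 mm long, 56 mm high in all, standing. The point is on its axis, half-way up (28 mm).
- solid_disc_mid (a point): Look-alike that stays where it is: solid brass disc with no bore, 56 mm across, 28 mm high, lying flat. The point is its centre (14 mm up).
- clip_insert: Sprung clip holder, a fixed 96 mm square insert of the kit tray. Origin: centre of underside, z up. 64 mm square aluminium collar, top 44 mm up; socket 27 mm square, mouth flared to 41 mm, floor 10 mm up. Two sprung 10 mm balls on its x axis, 29.5 mm up, 20 mm apart. A shank let go on them stays about 17 mm high and leans; 5 to 12 N down clicks it home, foot on the floor, punch middle 38 mm up.
- post_insert: Fixed pale wooden insert 96 mm square, top 16 mm up, with an upright steel post in its middle, 12 mm across, 18 mm high, tapered tip; the ring goes over it and lies flat on the insert. Origin: centre of underside, 6 mm above the bench; x, y along its sides, z up. The four inserts sit two by two, 100 mm apart, in the tray; which is in which corner changes.
- oblong_insert: Fixed pale wooden insert 96 mm square, top 16 mm up, with an oblong well in its middle: 80 mm along its x, 50 mm along its y, 6 mm deep (dark-lined floor 10 mm up). Origin: centre of underside, z up. The dark wooden kit tray around the four inserts is 220 mm square, fixed, its walls 24 mm above the bench; it stands to the left, turned up to 20 degrees.
- round_insert: Fixed pale wooden insert 96 mm square, top 16 mm up, with a plain round well in its middle, 66 mm across, 6 mm deep (dark-lined floor 10 mm up), no post. Origin: centre of underside, 6 mm above the bench; x, y along its sides, z up.
There are look-alikes about, which are no part of the job. Leave any purple or turquoise look-alike of the part that bears block_mid alone.

How it is judged:
At the end, for the whole second after the job is handed in: Punch home on the socket floor (4 mm), on the axis (5 mm); ring flat around the post (13 mm); block and tin flat on their well floors (centres within 16 mm, heights 4 mm); leaning under 7 degrees, all at rest; square-headed punch and solid disc standing within 40 mm of their starts (horizontal distance between punch_mid and clip_insert below 0.005 m and z of punch_mid in the frame of clip_insert between 0.034 and 0.042 m and angle between each of punch_mid, ring_die_mid, block_mid, tin_mid, square_punch_mid, solid_disc_mid's own z axis and vertical below 0.12 rad and linear speed of each of punch, ring_die, block, tin, square_punch, solid_disc below 0.02 m/s and horizontal distance between ring_die_mid and post_insert below 0.013 m and z of ring_die_mid in the frame of post_insert between 0.026 and 0.034 m and horizontal distance between block_mid and oblong_insert below 0.016 m and z of block_mid in the frame of oblong_insert between 0.021 and 0.029 m and horizontal distance between tin_mid and round_insert below 0.016 m and z of tin_mid in the frame of round_insert between 0.023 and 0.031 m and distance of each of square_punch_mid, solid_disc_mid from where it was at the start of the episode below 0.04 m); the robot touches nothing.
It also fails if it takes over 109 s, if anything falls off the work surface, if the arm or the gripper's body presses on something with over 40 N, if the wrist force passes 120 N, or if a joint passes its speed limit or range.

## Working session

There is one attempt and no reset: what is moved stays moved. The work goes in short steps, Python scripts to look and compute and a tool call to move; the robot and the scene stay as the last step left them, time stands still between calls to the robot, and variables do not carry over. Pictures are saved under pics/ and viewed, and the job is handed in when it is done.

Besides the shell and the picture viewer there is one more tool, called after "Emit:" as name(argument=value, ...), one argument or row to a line, values as JSON. carry_out: Moves the arm, as the interface text tells. Shift numbers are shares of 40 mm and turn numbers shares of 4 degrees, none past 1 either way. Its arguments: {"type":"object","properties":{"rows":{"type":"array"}},"required":["rows"]}

```bash
mkdir -p pics; ls; python3 - <<'E'
from plant import *
import cv2
for n in("scene","top"):
    cv2.imwrite(f"pics/{n}0.png",grab_frame(n)); c=camera_info(n); print(n,c)
print(state(),tip_extent)
E
```

```text
pics
scene {'intrinsics': array([[400.51007816,   0.        , 284.74041924],
       [  0.        , 400.51007816, 201.30517805],
       [  0.        ,   0.        ,   1.        ]]), 'xyz': array([0.93081604, 0.48096115, 0.81477253]), 'rotation': array([-0.1199181 ,  0.30201223,  0.88218538, -0.34081845])}
top {'intrinsics': array([[384.22875047,   0.        , 281.49113215],
       [  0.        , 384.22875047, 209.63840448],
       [  0.        ,   0.        ,   1.        ]]), 'xyz': array([ 0.37748004, -0.05915013,  0.98808424]), 'rotation': array([ 0.02776149, -0.70493795,  0.70764021, -0.03920608])}
{'time': 0.1, 'joint_pos': array([-1.32898251e+00,  5.32997014e-02,  1.61414036e+00, -1.91682016e-05,
        1.47601465e+00, -1.19032603e-01]), 'joint_vel': array([ 0.00085484, -0.00074211, -0.00272924,  0.00015353,  0.00118376,
        0.0008963 ]), 'joint_efforts': array([ 6.10721713e-05, -3.94901133e+01, -3.71364319e+01, -1.06621492e-04,
        3.87253094e-03,  2.59578918e-06]), 'tool_pos': array([ 0.2205411 , -0.58434011,  0.3027901 ]), 'tool_rot': array([ 0.58203802, -0.58117598,  0.40265791, -0.40166258]), 'contact_force': array([-1.04122239, -0.11450264, -1.17687766]), 'ft_torque': array([-0.00465959, -0.07629954,  0.05378322]), 'gripper_width': 0.9993547345243118} 0.0726
```

View pics/scene0.png

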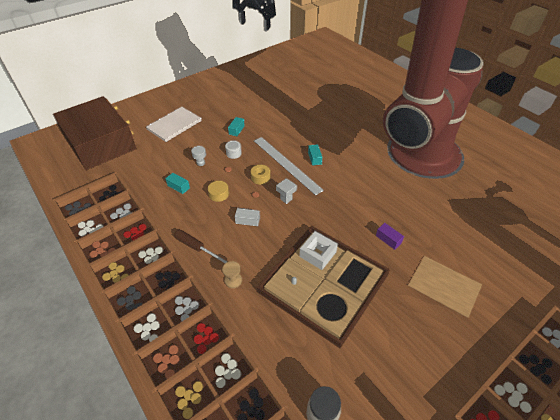

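View pics/top0.png

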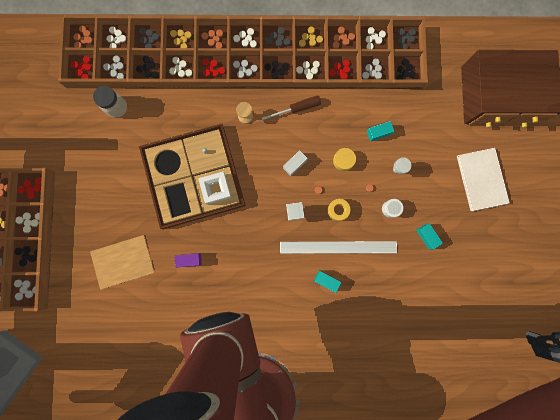

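```bash
python3 - <<'E'
import cv2,numpy as np
a=cv2.imread("pics/top0.png")[110:260,130:440]; b=cv2.imread("pics/scene0.png")[110:260,150:340]
cv2.imwrite("pics/c1.png",cv2.resize(a,None,fx=2.5,fy=2.5,interpolation=2)); cv2.imwrite("pics/c2.png",cv2.resize(b,None,fx=4,fy=4,interpolation=2))
E
```

```text
(no output)
```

View pics/c1.png

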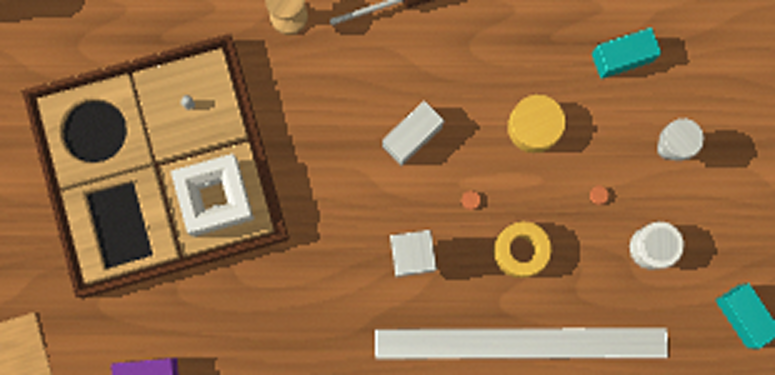

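View pics/c2.png

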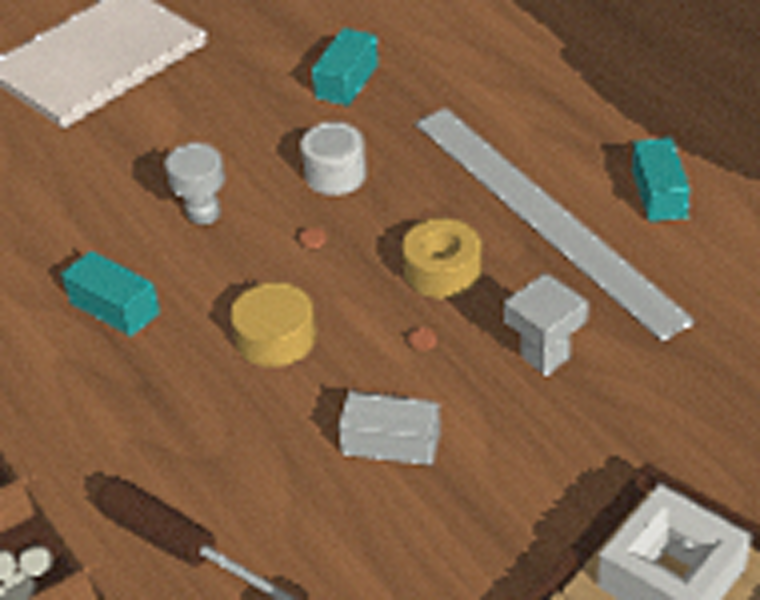

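```bash
cat > h.py <<'E'
import numpy as np,cv2
from scipy.spatial.transform import Rotation as R
from plant import *
def cam(n):
    c=camera_info(n);q=c["rotation"];return c["intrinsics"],c["xyz"],R.from_quat([q[1],q[2],q[3],q[0]]).as_matrix()
def ray(n,uv):
    K,t,M=cam(n);d=M@np.linalg.inv(K)@np.array([uv[0],uv[1],1.]);return t,d
def onplane(n,uv,z):
    t,d=ray(n,uv);return t+d*(z-t[2])/d[2]
def proj(n,p):
    K,t,M=cam(n);c=M.T@(np.asarray(p)-t);c=K@c;return c[:2]/c[2]
def tri(u1,u2):
    t1,d1=ray("top",u1);t2,d2=ray("scene",u2);d1/=np.linalg.norm(d1);d2/=np.linalg.norm(d2)
    A=np.stack([d1,-d2],1);s=np.linalg.lstsq(A,t2-t1,rcond=None)[0]
    a=t1+s[0]*d1;b=t2+s[1]*d2;return (a+b)/2,np.linalg.norm(a-b)
def blob(mask,uv,r=25):
    m=mask.astype(np.uint8);n,l,s,c=cv2.connectedComponentsWithStats(m,connectivity=4)
    best=None
    for i in range(1,n):
        if s[i,4]<15: continue
        d=np.hypot(*(c[i]-uv))
        if d<r and (best is None or s[i,4]>s[best,4]): best=i
    return (c[best],s[best],(l==best).astype(np.uint8)) if best else None
E
python3 - <<'E'
from h import *
ims={n:cv2.imread(f"pics/{n}0.png") for n in("top","scene")}
seeds={"top":dict(block=(295,162),disc=(345,159),punch=(402,165),sq=(295,211),ring=(339,209),tin=(392,208),clip=(215,188)),
"scene":dict(block=(247,217),disc=(218,190),punch=(199,155),sq=(287,190),ring=(260,173),tin=(233,149),clip=(319,248))}
hh=dict(block=.015,disc=.014,punch=.046,sq=.046,ring=.014,tin=.017,clip=.05)
cs={}
for n,im in ims.items():
    hsv=cv2.cvtColor(im,cv2.COLOR_BGR2HSV)
    H,S,V=cv2.split(hsv)
    for k,(u,v) in seeds[n].items():
        print(n,k,hsv[v,u],end=' ')
        if k in("disc","ring"): m=(H>18)&(H<32)&(S>110)&(V>90)
        else: m=(S<60)&(V>90)
        b=blob(m,(u,v),20)
        if b is None: print("none");continue
        c,s,mk=b; cs[n,k]=c
        if k=="ring":
            cn,_=cv2.findContours(mk,cv2.RETR_EXTERNAL,cv2.CHAIN_APPROX_NONE); f=np.zeros_like(mk);cv2.drawContours(f,cn,-1,1,-1);M=cv2.moments(f,True);c=np.array([M['m10'],M['m01']])/M['m00'];cs[n,k]=c
        print(c.round(1),s,onplane(n,c,hh[k]).round(4))
for k in hh:
    p,e=tri(cs["top",k],cs["scene",k]);print(k,p.round(4),round(e,4))
print(proj("top",[.22,-.58,.3]))
E
```

```text
top block [ 30  15 205] [294.8 162.6] [283 151  25  25 308] [ 0.5914 -0.1099  0.015 ]
top disc [ 21 172 222] [344.1 159.1] [333 148  23  23 411] [ 0.6009 -0.2377  0.014 ]
top punch [ 25  16 202] [401.8 165.7] [393 157  18  17 237] [ 0.5765 -0.3763  0.046 ]
top sq [ 33  15 199] [294.8 210.8] [286 202  19  19 268] [ 0.464  -0.1075  0.046 ]
top ring [ 13 154  93] [338.5 209.5] [327 199  24  22 325] [ 0.4699 -0.2208  0.014 ]
top tin [ 35  17 197] [392.3 208. ] [382 199  21  19 314] [ 0.4732 -0.3579  0.017 ]
top clip [ 18 129 123] [214.4 187.6] [199 172  32  33 644] [0.5216 0.0903 0.05  ]
scene block [ 45   6 163] [246.9 216.6] [235 208  25  18 387] [ 0.5903 -0.1092  0.015 ]
scene disc [ 20 151 181] [217.9 190.6] [208 181  21  21 354] [ 0.6004 -0.2369  0.014 ]
scene punch [ 40   8 183] [198.8 154.5] [191 146  15  20 217] [ 0.5811 -0.3667  0.046 ]
scene sq [ 40   5 159] [286.  189.9] [276 178  21  26 339] [ 0.4686 -0.0998  0.046 ]
scene ring [ 21 143  93] [260. 174.] [251 165  19  20 322] [ 0.4695 -0.2199  0.014 ]
scene tin [ 30   7 190] [232.9 149.2] [225 141  17  18 248] [ 0.4732 -0.3566  0.017 ]
scene clip [ 45   4 116] [318.  249.7] [299 231  39  39 903] [0.5312 0.1012 0.05  ]
block [ 0.5908 -0.1094  0.0154] 0.0013
disc [ 0.6006 -0.2374  0.0139] 0.0009
punch [ 0.5775 -0.3785  0.0365] 0.0026
sq [ 0.464  -0.1072  0.0373] 0.0021
ring [ 0.4696 -0.2205  0.0137] 0.0009
tin [ 0.4729 -0.3579  0.0161] 0.0008
clip [0.5236 0.0932 0.0346] 0.0011
[570.57009871 334.38430143]
```

```bash
python3 - <<'E'
from h import *
im=cv2.imread("pics/top0.png");H,S,V=cv2.split(cv2.cvtColor(im,cv2.COLOR_BGR2HSV))
print(V[155:177,390:414]);
print(V[148:178,280:312:2])
m=(V<45)
c0={}
for k,uv,z in(("round",(168,162),.022),("obl",(178,200),.022)):
    c,s,mk=blob(m,uv,12);cn,_=cv2.findContours(mk,0,1);print(k,c.round(1),s,cv2.minAreaRect(cn[0]),onplane("top",c,z).round(4))
im2=cv2.imread("pics/scene0.png");V2=cv2.split(cv2.cvtColor(im2,cv2.COLOR_BGR2HSV))[2]
for k,uv,z in(("round",(332,307),.022),("obl",(354,275),.022)):
    b=blob(V2<45,uv,12)
    if b: print(k,b[0].round(1),b[1],onplane("scene",b[0],z).round(4))
# outer pale/tray corners: tray mask from top
mm=((S<60)&(V>90)); c,s,mk=blob(mm,(214,188),12);cn,_=cv2.findContours(mk,0,1);print(cv2.minAreaRect(cn[0]))
b=blob(mm,(295,163),12);cn,_=cv2.findContours(b[2],0,1);print("block",cv2.minAreaRect(cn[0]))
cv2.imwrite("pics/c3.png",cv2.resize(im[120:230,130:250],None,fx=5,fy=5,interpolation=2))
E
```

```text
[[164 164 164 162 163 163 162 163 161 162 161 162 161 159 160 160 159 160
  160 157 159 159 159 159]
 [167 167 165 165 166 166 166 165 166 165 165 165 165 164 164 164 163 165
  164 163 164 163 163 162]
 [165 165 164 164 165 164 164 164 165 163 164 182 175 177 185 168 163 165
  166 164 165 166 167 167]
 [165 165 165 164 165 165 166 166 163 186 188 195 193 193 197 200 196 172
  165 166 167 167 167 168]
 [155 163 166 165 165 165 164 153 204 200 199 193 195 196 194 195 200 197
  179 162 164 166 165 165]
 [157 155 155 155 154 154 162 206 203 199 199 193 192 194 196 196 194 199
  198 180 148 152 152 149]
 [154 156 155 155 153 162 203 200 205 200 198 197 194 192 195 195 192 194
  199 198 148 151 153 153]
 [155 156 155 154 159 192 213 196 199 203 198 196 199 193 191 194 192 192
  194 199 204 151 153 155]
 [157 157 159 155 182 188 220 199 197 198 202 196 196 198 193 192 194 195
  192 193 206 106 101 104]
 [156 155 154 162 198 193 204 201 201 196 199 202 196 197 196 193 190 194
  194 193 202 120  93  95]
 [158 158 157 166 204 191 195 204 202 200 197 199 202 196 196 195 192 192
  194 196 201 13
[... 3015 characters left out ...]
5 165 148 163 164 160 159 160 159 157 155 159 158]
 [172 173 171 168 170 167 172 173 170 170 171 168 165 167 166 163]]
round [167.4 162.2] [155 151  25  24 457] ((167.0, 162.5), (23.0, 24.0), 90.0) [0.5913 0.2146 0.022 ]
obl [177.4 199.8] [165 183  26  34 558] ((177.37759399414062, 199.66598510742188), (29.824451446533203, 18.93820571899414), 75.0685806274414) [0.4951 0.1873 0.022 ]
round [331.4 307.2] [318 295  28  26 451] [0.5933 0.2193 0.022 ]
obl [354.3 275.2] [338 259  33  33 433] [0.4976 0.192  0.022 ]
((214.4434051513672, 187.80184936523438), (27.60947036743164, 26.785306930541992), 74.05460357666016)
block ((294.75, 162.75001525878906), (12.020814895629883, 24.041629791259766), 45.0)
```

View pics/c3.png

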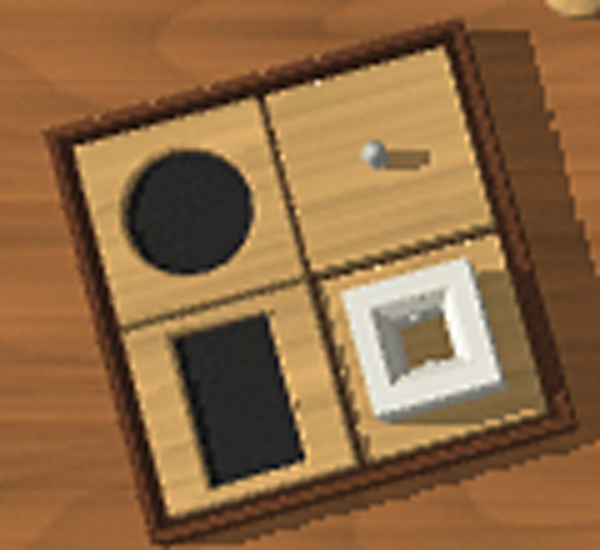

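```bash
python3 - <<'E'
from h import *
im=cv2.imread("pics/top0.png");H,S,V=cv2.split(cv2.cvtColor(im,cv2.COLOR_BGR2HSV))
# tray corners
cr=np.array([(45,130),(462,22),(578,425),(155,543)])/5+[130,120]-0.4
P=np.array([onplane("top",c,.024)[:2] for c in cr]);print("tray ctr",P.mean(0),np.linalg.norm(P-np.roll(P,1,0),axis=1))
print("cross",onplane("top",np.array([308,276])/5+[130,120]-.4,.022))
print("post",onplane("top",np.array([374,153])/5+[130,120]-.4,.038))
for th in(215,225,235):
  mm=((S<60)&(V>th)); b=blob(mm,(214,188),12)
  if b:
    cn,_=cv2.findContours(b[2],0,1);r=cv2.minAreaRect(cn[0]);print(th,b[0],b[1],r,onplane("top",r[0],.05))
# fit
loc=dict(round=(50,50),post=(50,-50),obl=(-50,50),clip=(-50,-50))
z=dict(round=.019,obl=.019,post=.038,clip=.05)
px=dict(round=(167.4,162.2),obl=(177.4,199.8),post=tuple(np.array([374,153])/5+[130,120]-.4),clip=(214.4,187.7))
A=np.array([onplane("top",px[k],z[k])[:2] for k in loc]);L=np.array(list(loc.values()))/1000.
A0=A-A.mean(0);th=np.arctan2((L[:,0]*A0[:,1]-L[:,1]*A0[:,0]).sum(),(L*A0).sum())
Rm=np.array([[np.cos(th),-np.sin(th)],[np.sin(th),np.cos(th)]])
F=L@Rm.T+A.mean(0);print("yaw",np.degrees(th),A.mean(0))
for k,f,a in zip(loc,F,A): print(k,f.round(4),a.round(4))
# scene overlay & top overlay
for n in("top","scene"):
  I=cv2.imread(f"pics/{n}0.png");I=cv2.resize(I,None,fx=3,fy=3,interpolation=2)
  zz=dict(round=.016,obl=.016,post=.040,clip=.05)
  def dot(p,c):
    u=proj(n,p)*3+1;cv2.circle(I,tuple(int(x) for x in u.round()),2,c,-1)
  for k,f in zip(loc,F):
    dot([*f,zz[k]],(0,0,255))
    if k=="clip":
      for sx,sy in((1,1),(1,-1),(-1,1),(-1,-1)):
        for h in(.032,.0205): dot([*(f+Rm@np.array([sx*h,sy*h])),.05],(255,0,255))
    if k=="obl":
      for sx,sy in((1,1),(1,-1),(-1,1),(-1,-1)): dot([*(f+Rm@np.array([sx*.04,sy*.025])),.022],(0,255,0))
    if k=="round":
      for t in np.arange(8)*np.pi/4: dot([*(f+.033*np.array([np.cos(t),np.sin(t)])),.022],(0,255,0))
  for p in((.5775,-.3785),(.5765,-.3763)):
    for t in np.arange(8)*np.pi/4: dot([p[0]+.02*np.cos(t),p[1]+.02*np.sin(t),.056],(0,0,255) if p[0]<.577 else (255,0,0))
  c=(slice(330,730),slice(390,1290)) if n=="top" else (slice(400,1050),slice(540,1200))
  cv2.imwrite(f"pics/ov_{n}.png",I[c] if n=="scene" else I[360:720,400:760])
  if n=="top": cv2.imwrite("pics/ov_p.png",cv2.resize(I[440:560,1140:1280],None,fx=4,fy=4))
  else: cv2.imwrite("pics/ov_ps.png",cv2.resize(I[410:530,540:680],None,fx=4,fy=4)); cv2.imwrite("pics/ov_scene.png",I[680:1040,760:1180])
E
```

```text
tray ctr [0.5575075  0.15211644] [0.21917117 0.21869576 0.21699361 0.21868371]
cross [0.55879312 0.15379152 0.022     ]
post [0.61837852 0.11831514 0.038     ]
215 [214.3725 186.7475] [199 172  31  31 400] ((213.58306884765625, 186.6991729736328), (25.104995727539062, 25.586755752563477), 74.47589111328125) [0.52379334 0.09224296 0.05      ]
225 [214.85947712 188.36601307] [199 173  31  30 306] ((213.6654052734375, 186.77305603027344), (24.996152877807617, 25.43467903137207), 74.74488067626953) [0.52360932 0.09203877 0.05      ]
235 [220.75757576 184.81818182] [219 178   5  14  33] ((220.67649841308594, 184.70590209960938), (13.339459419250488, 2.425356149673462), 75.96376037597656) [0.5287141  0.07488833 0.05      ]
yaw 15.50009166446831 [0.55676451 0.15303889]
round [0.5916 0.2146] [0.592  0.2155]
post [0.6183 0.1182] [0.6184 0.1183]
obl [0.4952 0.1879] [0.4953 0.1881]
clip [0.5219 0.0915] [0.5213 0.0902]
```

View pics/ov_top.png

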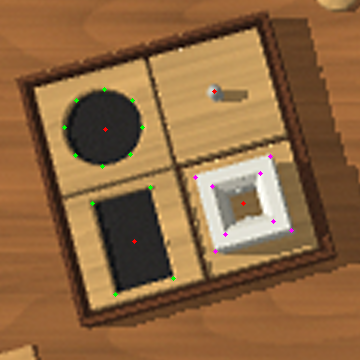

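View pics/ov_scene.png

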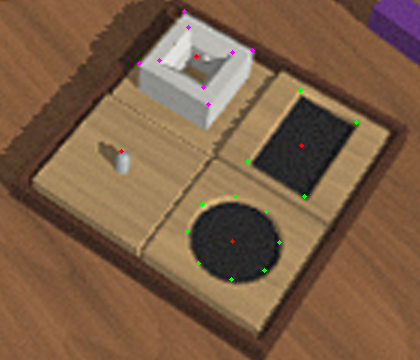

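View pics/ov_p.png

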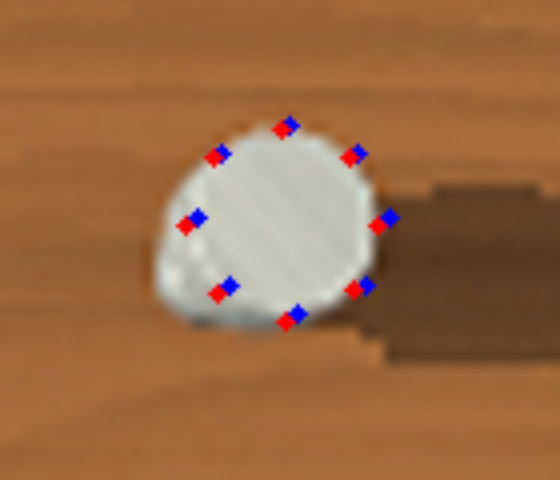

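View pics/ov_ps.png

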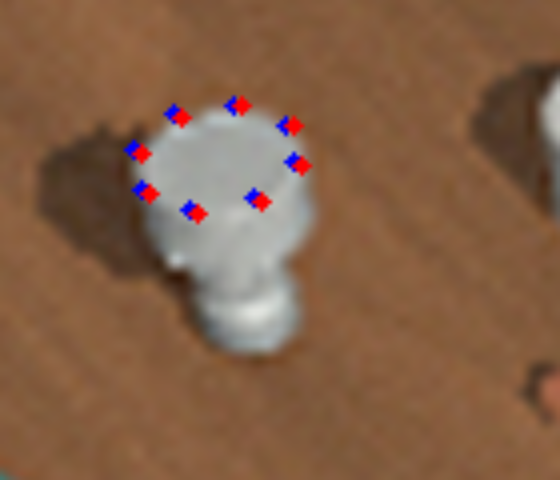

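```bash
cat >> h.py <<'E'
def st():
    s=state();q=s["tool_rot"];M=R.from_quat([q[1],q[2],q[3],q[0]]).as_matrix()
    print("t",round(s["time"],2),"pos",s["tool_pos"].round(4),"jawyaw",round(np.degrees(np.arctan2(M[1,0],M[0,0])),2),"yaxis",M[:,1].round(3),"F",s["contact_force"].round(1),"w",round(s["gripper_width"]*85.4,1),"j",s["joint_pos"].round(2));return s
def go(x,y,z,yaw=None):
    s=st();d=(np.array([x,y,z])-s["tool_pos"])/.04;print("shift units",d.round(3))
E
python3 - <<'E'
from h import *
st()
# block yaw via edges: fit long edge in top image on top-face mask
im=cv2.imread("pics/top0.png");H,S,V=cv2.split(cv2.cvtColor(im,cv2.COLOR_BGR2HSV))
b=blob((S<60)&(V>150),(295,163),12);ys,xs=np.nonzero(b[2])
p=np.array([onplane("top",(x,y),.02)[:2] for x,y in zip(xs,ys)]);w,v=np.linalg.eigh(np.cov(p.T));print(np.degrees(np.arctan2(v[1,1],v[0,1])),np.sqrt(w*12))
E
```

```text
t 0.1 pos [ 0.2205 -0.5843  0.3028] jawyaw -69.32 yaxis [-0.     0.002 -1.   ] F [-1.  -0.1 -1.2] w 85.3 j [-1.33  0.05  1.61 -0.    1.48 -0.12]
135.7854196867208 [0.0290788  0.06406392]
```

Emit:
carry_out(
  rows=[
    [[0,0,-0.13,0.89,0.522,-0.257,85],[0,0,-0.13,0.89,0.522,-0.257,85],[0,0,-0.13,0.89,0.522,-0.257,85],[0,0,-0.13,0.89,0.522,-0.257,85],[0,0,-0.13,0.89,0.522,-0.257,85]],
  ],
)

```text
time: 0.6
tool_pos: [0.3997, -0.4791, 0.2515]
tool_rot: [0.572, -0.572, 0.416, -0.415]
contact_force: [-0.2, -0.4, -0.0]
gripper_width: 0.999
```

Emit:
carry_out(
  rows=[
    [[0,0,-0.13,0.89,0.522,-0.257,85],[0,0,-0.13,0.89,0.522,-0.257,85],[0,0,-0.13,0.89,0.522,-0.257,85],[0,0,-0.13,0.89,0.522,-0.257,85],[0,0,-0.13,0.89,0.522,-0.257,85]],
  ],
)

```text
time: 1.1
tool_pos: [0.5777, -0.3747, 0.2]
tool_rot: [-0.563, 0.563, -0.429, 0.428]
contact_force: [0.6, -0.4, 0.4]
gripper_width: 0.997
```

```bash
python3 - <<'E'
from h import *
go(.5765,-.3755,.109)
E
```

```text
t 1.1 pos [ 0.5777 -0.3747  0.2   ] jawyaw -74.55 yaxis [-0.001  0.001 -1.   ] F [ 0.6 -0.4  0.4] w 85.2 j [-0.68  0.28  1.54 -0.    1.33  0.62]
shift units [-0.031 -0.02  -2.276]
```

Emit:
carry_out(
  rows=[
    [[0,0,0,-0.03,-0.02,-0.8,85],[0,0,0,0,0,-0.8,85],[0,0,0,0,0,-0.475,85],[0,0,0,0,0,-0.2,70],[0,0,0,0,0,0,50]],
  ],
)

```text
time: 1.6
tool_pos: [0.5747, -0.3765, 0.1087]
tool_rot: [0.563, -0.563, 0.429, -0.427]
contact_force: [-0.9, -0.4, -0.1]
gripper_width: 0.689
```

Emit:
carry_out(
  rows=[
    [[0,0,0,0,0,0,30],[0,0,0,0,0,0,30],[0,0,0,0,0,0,30]],
  ],
)

```text
time: 1.9
tool_pos: [0.5763, -0.3777, 0.1124]
tool_rot: [-0.563, 0.563, -0.427, 0.43]
contact_force: [0.4, -0.1, 2.0]
gripper_width: 0.444
```

```bash
python3 - <<'E'
from h import *
go(.5765,-.3755,.109)
E
```

```text
t 1.9 pos [ 0.5763 -0.3777  0.1124] jawyaw -74.54 yaxis [ 0.003 -0.003 -1.   ] F [ 0.4 -0.1  2. ] w 37.9 j [-0.69  0.37  1.58 -0.    1.18  0.61]
shift units [ 0.006  0.056 -0.085]
```

Emit:
carry_out(
  rows=[
    [[0,0,0,0,0,0,20],[0,0,0,0,0,0,20]],
  ],
)

```text
time: 2.1
tool_pos: [0.5764, -0.3777, 0.1124]
tool_rot: [-0.563, 0.563, -0.427, 0.43]
contact_force: [0.0, 0.3, 6.4]
gripper_width: 0.442
```

```bash
python3 - <<'E'
from h import *
st()
for n in("scene","top"): cv2.imwrite(f"pics/{n}1.png",grab_frame(n)); st()
a=cv2.imread("pics/scene1.png")[110:230,140:280]; b=cv2.imread("pics/top1.png")[110:230,330:470]
cv2.imwrite("pics/g1.png",cv2.resize(np.hstack([a,b]),None,fx=2.8,fy=2.8,interpolation=2))
E
```

```text
t 2.1 pos [ 0.5764 -0.3777  0.1124] jawyaw -74.53 yaxis [ 0.003 -0.003 -1.   ] F [0.  0.3 6.4] w 37.8 j [-0.69  0.37  1.58 -0.    1.18  0.61]
t 2.15 pos [ 0.5764 -0.3777  0.1124] jawyaw -74.53 yaxis [ 0.003 -0.003 -1.   ] F [-1.1 -1.   6.3] w 38.0 j [-0.69  0.37  1.58 -0.    1.18  0.61]
t 2.2 pos [ 0.5764 -0.3777  0.1124] jawyaw -74.53 yaxis [ 0.003 -0.003 -1.   ] F [-0.7 -0.4  6.4] w 37.5 j [-0.69  0.37  1.58 -0.    1.18  0.61]
```

View pics/g1.png

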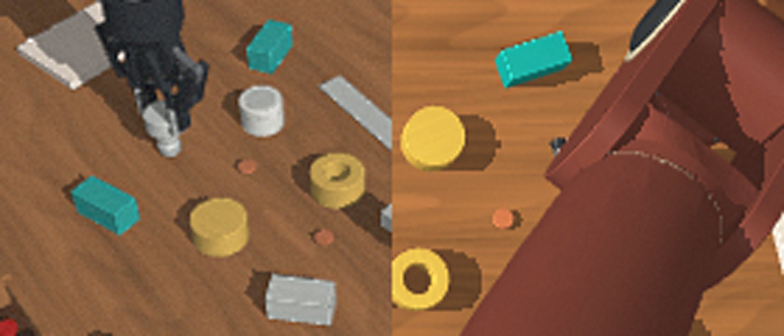

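Emit:
carry_out(
  rows=[
    [[0,0,0,0,0,0.4,20],[0,0,0,0,0,0.8,20],[0,0,0,0,0,0.8,20],[0,0,0,0,0,0.5,20]],
  ],
)

```text
time: 2.6
tool_pos: [0.5756, -0.3768, 0.2128]
tool_rot: [0.563, -0.563, 0.428, -0.429]
contact_force: [-0.1, 0.0, -1.8]
gripper_width: 0.446
```

```bash
python3 - <<'E'
from h import *
go(.5219,.0915,.21)
E
```

```text
t 2.6 pos [ 0.5756 -0.3768  0.2128] jawyaw -74.53 yaxis [ 0.001 -0.001 -1.   ] F [-0.1  0.  -1.8] w 38.1 j [-0.69  0.26  1.53  0.    1.34  0.61]
shift units [-1.343 11.707 -0.071]
```

Emit:
carry_out(
  rows=[
    [[0,0,0,-0.11,0.5,0,20],[0,0,0,-0.12,1,0,20],[0,0,0,-0.12,1,0,20],[0,0,0,-0.12,1,0,20],[0,0,0,-0.12,1,0,20]],
  ],
)

```text
time: 3.1
tool_pos: [0.5507, -0.1949, 0.2097]
tool_rot: [-0.563, 0.563, -0.429, 0.428]
contact_force: [0.0, 0.3, -2.5]
gripper_width: 0.44
```

Emit:
carry_out(
  rows=[
    [[0,0,0,-0.12,1,0,20],[0,0,0,-0.12,1,0,20],[0,0,0,-0.12,1,0,20],[0,0,0,-0.12,1,0,20],[0,0,0,-0.12,1,0,20]],
  ],
)

```text
time: 3.6
tool_pos: [0.5266, 0.005, 0.2098]
tool_rot: [-0.563, 0.563, -0.429, 0.428]
contact_force: [1.2, 0.9, -3.7]
gripper_width: 0.447
```

Emit:
carry_out(
  rows=[
    [[0,0,0,-0.1,1,0,20],[0,0,0,-0.05,0.8,0,20],[0,0,0,0,0.4,0,20],[0,0,0,0,0,0,20]],
  ],
)

```text
time: 4.0
tool_pos: [0.5208, 0.0932, 0.2098]
tool_rot: [-0.563, 0.564, -0.428, 0.427]
contact_force: [-0.3, 0.1, -2.4]
gripper_width: 0.439
```

```bash
python3 - <<'E'
from h import *
for n in("scene","top"): cv2.imwrite(f"pics/{n}2.png",grab_frame(n))
go(.5219,.0915,.21)
a=cv2.imread("pics/scene2.png")[130:330,220:420]; b=cv2.imread("pics/top2.png")[110:310,130:330]
cv2.imwrite("pics/g2.png",cv2.resize(np.hstack([a,b]),None,fx=2,fy=2,interpolation=2))
E
```

```text
t 4.1 pos [0.5213 0.0912 0.2098] jawyaw -74.48 yaxis [-0.001 -0.001 -1.   ] F [ 1.  -0.5 -3.7] w 37.7 j [ 0.03 -0.1   1.92 -0.    1.32  1.33]
shift units [0.015 0.007 0.004]
```

View pics/g2.png

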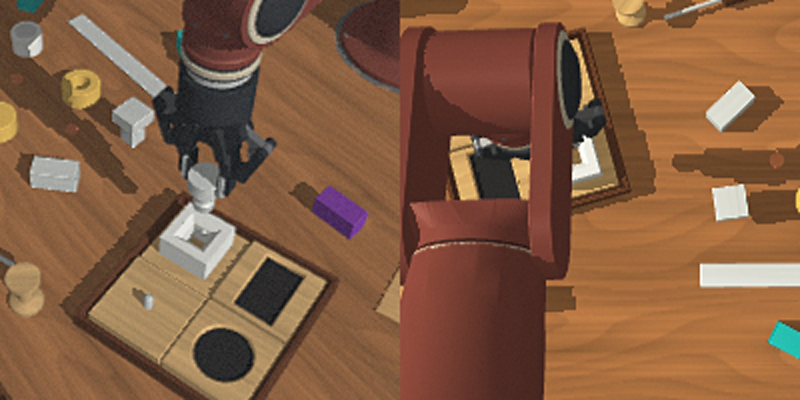

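```bash
python3 - <<'E'
from h import *
I=cv2.imread("pics/scene2.png");k=8;o=np.array([295,200]);I=cv2.resize(I[o[1]:o[1]+70,o[0]:o[0]+60],None,fx=k,fy=k,interpolation=2)
def dot(p,c):
    u=(proj("scene",p)-o+.5)*k;cv2.circle(I,tuple(int(x) for x in u.round()),2,c,-1)
p=np.array([.5213,.0912])+.0007*np.array([.964,.267]);z0=.2098-.1124
for t in np.arange(16)*np.pi/8:
    e=np.array([np.cos(t),np.sin(t)])
    dot([*(p+.012*e),z0+.03],(0,0,255));dot([*(p+.008*e),z0],(0,0,255));dot([*(p+.02*e),z0+.036],(255,0,0))
c=np.array([.5219,.0915]);th=np.radians(15.5);Rm=np.array([[np.cos(th),-np.sin(th)],[np.sin(th),np.cos(th)]])
for sx,sy in((1,1),(1,-1),(-1,1),(-1,-1)):
    for h,z in((.032,.05),(.0205,.05),(.0135,.016)): dot([*(c+Rm@np.array([sx*h,sy*h])),z],(255,0,255))
cv2.imwrite("pics/ov2.png",I)
E
```

```text
(no output)
```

View pics/ov2.png

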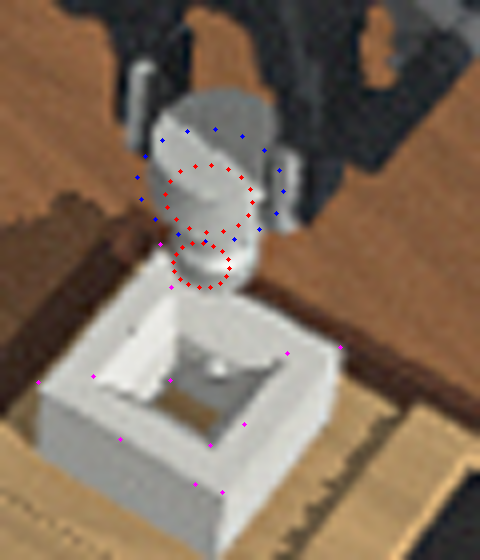

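Emit:
carry_out(
  rows=[
    [[0,0,0,0,0,-0.5,20],[0,0,0,0,0,-0.5,20],[0,0,0,0,0,-0.3,20],[0,0,0,0,0,-0.2,20],[0,0,0,0,0,0,20]],
  ],
)

```text
time: 4.6
tool_pos: [0.5215, 0.0907, 0.1492]
tool_rot: [-0.562, 0.563, -0.429, 0.428]
contact_force: [0.4, -0.4, -2.6]
gripper_width: 0.443
```

```bash
python3 - <<'E'
from h import *
cv2.imwrite("pics/scene3.png",grab_frame("scene"))
go(.5212,.0913,.1284)
a=cv2.imread("pics/scene3.png")[190:280,275:365]
cv2.imwrite("pics/g3.png",cv2.resize(a,None,fx=6,fy=6,interpolation=2))
E
```

```text
t 4.65 pos [0.5219 0.0908 0.1501] jawyaw -74.57 yaxis [-0. -0. -1.] F [-0.4  0.2 -2.7] w 37.8 j [ 0.03 -0.03  1.96 -0.    1.21  1.33]
shift units [-0.018  0.011 -0.543]
```

View pics/g3.png

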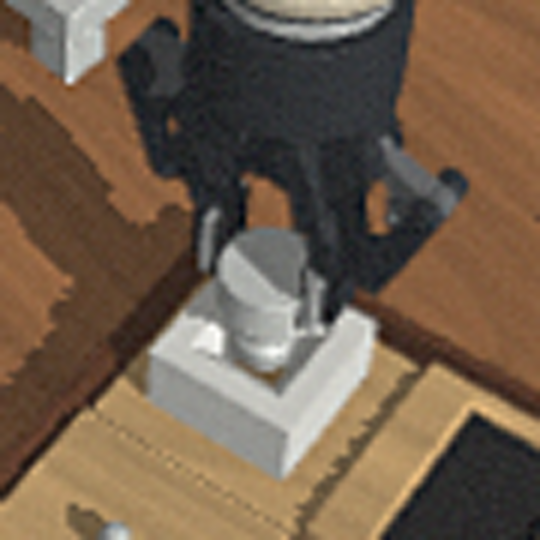

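Emit:
carry_out(
  rows=[
    [[0,0,0,0,0,-0.1,20],[0,0,0,0,0,-0.1,20],[0,0,0,0,0,0,20]],
  ],
)

```text
time: 4.95
tool_pos: [0.523, 0.091, 0.1439]
tool_rot: [0.563, -0.562, 0.427, -0.429]
contact_force: [-0.4, -2.2, 3.3]
gripper_width: 0.441
```

Emit:
carry_out(
  rows=[
    [[0,0,0,0,0,-0.1,20],[0,0,0,0,0,-0.1,20],[0,0,0,0,0,0,20]],
  ],
)

```text
time: 5.25
tool_pos: [0.5225, 0.091, 0.135]
tool_rot: [0.563, -0.563, 0.427, -0.429]
contact_force: [0.0, -1.3, -0.2]
gripper_width: 0.44
```

Emit:
carry_out(
  rows=[
    [[0,0,0,0,0,-0.1,20],[0,0,0,0,0,-0.07,20],[0,0,0,0,0,0,20]],
  ],
)

```text
time: 5.55
tool_pos: [0.5224, 0.0915, 0.1283]
tool_rot: [0.563, -0.562, 0.428, -0.428]
contact_force: [-1.4, -0.6, 6.6]
gripper_width: 0.441
```

Emit:
carry_out(
  rows=[
    [[0,0,0,0,0,-0.08,20],[0,0,0,0,0,-0.07,20],[0,0,0,0,0,0,20]],
  ],
)

```text
time: 5.85
tool_pos: [0.5252, 0.0921, 0.1278]
tool_rot: [0.565, -0.561, 0.427, -0.429]
contact_force: [-8.4, 1.1, 28.5]
gripper_width: 0.441
```

Emit:
carry_out(
  rows=[
    [[0,0,0,0,0,0.1,20],[0,0,0,0,0,0,50],[0,0,0,0,0,0,60],[0,0,0,0,0,0,60]],
  ],
)

```text
time: 6.25
tool_pos: [0.5213, 0.0913, 0.1243]
tool_rot: [-0.562, 0.563, -0.429, 0.428]
contact_force: [-0.5, 0.4, -0.6]
gripper_width: 0.701
```

Emit:
carry_out(
  rows=[
    [[0,0,0,0,0,0.5,70],[0,0,0,0,0,0.8,85],[0,0,0,0,0,0.8,85]],
  ],
)

```text
time: 6.55
tool_pos: [0.521, 0.0913, 0.2086]
tool_rot: [-0.562, 0.563, -0.429, 0.427]
contact_force: [-0.3, -0.6, 0.3]
gripper_width: 0.994
```

```bash
python3 - <<'E'
from h import *
cv2.imwrite("pics/scene4.png",grab_frame("scene"))
go(.4729,-.3579,.20)
a=cv2.imread("pics/scene4.png")[190:280,275:365]
cv2.imwrite("pics/g4.png",cv2.resize(a,None,fx=6,fy=6,interpolation=2))
E
```

```text
t 6.6 pos [0.5242 0.0914 0.2157] jawyaw -74.52 yaxis [ 0.008  0.    -1.   ] F [3.  0.5 3.4] w 85.0 j [ 0.03 -0.1   1.92  0.    1.32  1.33]
shift units [ -1.283 -11.233  -0.393]
```

View pics/g4.png

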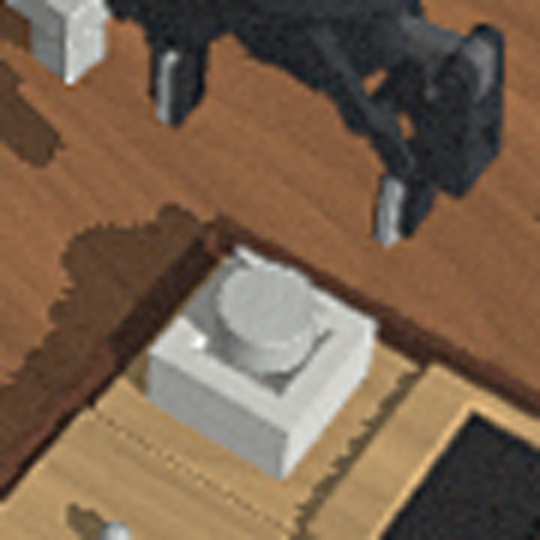

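Emit:
carry_out(
  rows=[
    [[0,0,0,-0.08,-0.6,0,85],[0,0,0,-0.1,-1,0,85],[0,0,0,-0.1,-1,0,85],[0,0,0,-0.1,-1,0,85],[0,0,0,-0.1,-1,0,85]],
  ],
)

```text
time: 7.1
tool_pos: [0.502, -0.0941, 0.2085]
tool_rot: [-0.563, 0.563, -0.428, 0.428]
contact_force: [1.6, -0.3, 0.4]
gripper_width: 0.996
```

Emit:
carry_out(
  rows=[
    [[0,0,0,-0.1,-1,-0.1,85],[0,0,0,-0.1,-1,-0.1,85],[0,0,0,-0.1,-1,-0.1,85],[0,0,0,-0.1,-1,0,85],[0,0,0,-0.1,-1,0,85]],
  ],
)

```text
time: 7.6
tool_pos: [0.4819, -0.2942, 0.1961]
tool_rot: [0.563, -0.563, 0.429, -0.428]
contact_force: [0.7, 0.5, -0.6]
gripper_width: 0.991
```

Emit:
carry_out(
  rows=[
    [[0,0,0,-0.1,-0.8,0,85],[0,0,0,-0.1,-0.6,0,85],[0,0,0,-0.05,-0.25,0,85],[0,0,0,0,0,0,85]],
  ],
)

```text
time: 8.0
tool_pos: [0.4722, -0.3594, 0.1965]
tool_rot: [0.563, -0.562, 0.429, -0.428]
contact_force: [0.2, 0.5, -0.0]
gripper_width: 0.995
```

```bash
python3 - <<'E'
from h import *
go(.4729,-.3575,.083)
E
```

```text
t 8.0 pos [ 0.4722 -0.3594  0.1965] jawyaw -74.62 yaxis [-0.001  0.001 -1.   ] F [ 0.2  0.5 -0. ] w 85.0 j [-0.78  0.07  1.78  0.    1.29  0.53]
shift units [ 0.017  0.047 -2.839]
```

Emit:
carry_out(
  rows=[
    [[0,0,0,0.02,0.04,-0.9,85],[0,0,0,0,0,-0.9,85],[0,0,0,0,0,-0.7,85],[0,0,0,0,0,-0.34,70],[0,0,0,0,0,0,55]],
  ],
)

```text
time: 8.5
tool_pos: [0.4725, -0.3549, 0.0812]
tool_rot: [0.563, -0.563, 0.43, -0.426]
contact_force: [-0.5, -1.0, -0.4]
gripper_width: 0.685
```

Emit:
carry_out(
  rows=[
    [[0,0,0,0,0,0,30],[0,0,0,0,0,0,30],[0,0,0,0,0,0,30],[0,0,0,0,0,0,30]],
  ],
)

```text
time: 8.9
tool_pos: [0.4739, -0.3576, 0.0849]
tool_rot: [-0.563, 0.563, -0.427, 0.429]
contact_force: [-0.6, -0.1, -0.6]
gripper_width: 0.527
```

```bash
python3 - <<'E'
from h import *
go(.4729,-.3575,.083)
E
```

```text
t 8.9 pos [ 0.4739 -0.3576  0.0849] jawyaw -74.53 yaxis [ 0.001 -0.001 -1.   ] F [-0.6 -0.1 -0.6] w 45.0 j [-0.77  0.21  1.83 -0.    1.1   0.53]
shift units [-0.025  0.002 -0.047]
```

Emit:
carry_out(
  rows=[
    [[0,0,0,0,0,0.5,30],[0,0,0,0,0,0.9,30],[0,0,0,0,0.3,0.9,30],[0,0,0,0.2,0.9,0.2,30],[0,0,0,0.2,0.98,0,30]],
  ],
)

```text
time: 9.4
tool_pos: [0.4908, -0.2708, 0.1876]
tool_rot: [0.562, -0.562, 0.426, -0.431]
contact_force: [1.2, 0.3, -0.9]
gripper_width: 0.523
```

Emit:
carry_out(
  rows=[
    [[0,0,0,0.22,1,0,30],[0,0,0,0.22,1,0,30],[0,0,0,0.22,1,0,30],[0,0,0,0.22,1,0,30],[0,0,0,0.22,1,0,30]],
  ],
)

```text
time: 9.9
tool_pos: [0.5336, -0.0684, 0.1843]
tool_rot: [0.563, -0.563, 0.428, -0.429]
contact_force: [0.6, 0.2, -1.0]
gripper_width: 0.522
```

Emit:
carry_out(
  rows=[
    [[0,0,0,0.22,1,0,30],[0,0,0,0.22,1,0,30],[0,0,0,0.22,1,0,30],[0,0,0,0.22,1,0,30],[0,0,0,0.22,1,0,30]],
  ],
)

```text
time: 10.4
tool_pos: [0.5777, 0.1317, 0.1843]
tool_rot: [0.563, -0.563, 0.428, -0.428]
contact_force: [-0.0, -1.0, -1.8]
gripper_width: 0.523
```

```bash
python3 - <<'E'
from h import *
go(.592,.215,.101)
E
```

```text
t 10.4 pos [0.5777 0.1317 0.1843] jawyaw -74.53 yaxis [ 0.001  0.    -1.   ] F [-0.  -1.  -1.8] w 44.7 j [ 0.1   0.08  1.79 -0.    1.27  1.4 ]
shift units [ 0.358  2.082 -2.081]
```

Emit:
carry_out(
  rows=[
    [[0,0,0,0.18,1,0,30],[0,0,0,0.18,0.8,0,30],[0,0,0,0,0.28,-0.5,30],[0,0,0,0,0,-0.8,30],[0,0,0,0,0,-0.4,30]],
  ],
)

```text
time: 10.9
tool_pos: [0.5905, 0.2135, 0.1132]
tool_rot: [-0.562, 0.564, -0.429, 0.427]
contact_force: [-1.0, -0.3, -1.9]
gripper_width: 0.524
```

Emit:
carry_out(
  rows=[
    [[0,0,0,0,0,-0.2,30],[0,0,0,0,0,0,30]],
  ],
)

```text
time: 11.1
tool_pos: [0.5912, 0.2127, 0.1066]
tool_rot: [-0.562, 0.563, -0.429, 0.428]
contact_force: [-0.2, -0.8, -1.0]
gripper_width: 0.522
```

```bash
python3 - <<'E'
from h import *
go(.592,.215,.101)
E
```

```text
t 11.1 pos [0.5912 0.2127 0.1066] jawyaw -74.57 yaxis [-0.002 -0.001 -1.   ] F [-0.2 -0.8 -1. ] w 44.6 j [ 0.23  0.25  1.74 -0.    1.15  1.53]
shift units [ 0.02   0.058 -0.139]
```

Emit:
carry_out(
  rows=[
    [[0,0,0,0.02,0.05,-0.1,30],[0,0,0,0,0,-0.06,30],[0,0,0,0,0,0,30]],
  ],
)

```text
time: 11.4
tool_pos: [0.5931, 0.2152, 0.102]
tool_rot: [0.563, -0.562, 0.428, -0.428]
contact_force: [0.1, 0.0, -1.6]
gripper_width: 0.523
```

Emit:
carry_out(
  rows=[
    [[0,0,0,0,0,0,50],[0,0,0,0,0,0,62],[0,0,0,0,0,0,70],[0,0,0,0,0,0.5,70],[0,0,0,0,0,0.9,85]],
  ],
)

```text
time: 11.9
tool_pos: [0.5905, 0.2148, 0.1544]
tool_rot: [-0.561, 0.565, -0.43, 0.427]
contact_force: [1.0, -1.1, 0.3]
gripper_width: 0.961
```

```bash
python3 - <<'E'
from h import *
cv2.imwrite("pics/scene5.png",grab_frame("scene"))
go(.4696,-.2203,.19)
a=cv2.imread("pics/scene5.png")[200:350,250:400]
cv2.imwrite("pics/g5.png",cv2.resize(a,None,fx=4,fy=4,interpolation=2))
E
```

```text
t 11.95 pos [0.595  0.2159 0.164 ] jawyaw -74.52 yaxis [ 0.007  0.002 -1.   ] F [3.3 1.4 3.5] w 84.9 j [0.23 0.19 1.71 0.   1.24 1.53]
shift units [ -3.134 -10.905   0.649]
```

View pics/g5.png

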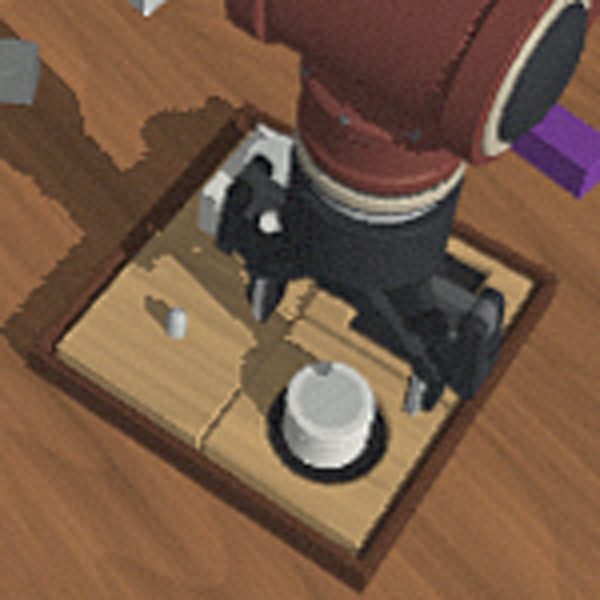

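Emit:
carry_out(
  rows=[
    [[0,0,0,-0.15,-0.5,0.5,85],[0,0,0,-0.27,-0.95,0.15,85],[0,0,0,-0.27,-0.95,0,85],[0,0,0,-0.27,-0.95,0,85],[0,0,0,-0.27,-0.95,0,85]],
  ],
)

```text
time: 12.45
tool_pos: [0.5431, 0.042, 0.1839]
tool_rot: [0.563, -0.563, 0.428, -0.428]
contact_force: [1.0, 1.0, -0.4]
gripper_width: 0.996
```

Emit:
carry_out(
  rows=[
    [[0,0,0,-0.27,-0.95,0,85],[0,0,0,-0.27,-0.95,0,85],[0,0,0,-0.27,-0.95,0,85],[0,0,0,-0.27,-0.95,0,85],[0,0,0,-0.27,-0.95,0,85]],
  ],
)

```text
time: 12.95
tool_pos: [0.489, -0.1483, 0.1839]
tool_rot: [0.563, -0.563, 0.428, -0.429]
contact_force: [1.0, 0.0, -1.2]
gripper_width: 0.999
```

Emit:
carry_out(
  rows=[
    [[0,0,0,-0.25,-0.95,0,85],[0,0,0,-0.2,-0.8,0,85],[0,0,0,0,-0.1,0,85]],
  ],
)

```text
time: 13.25
tool_pos: [0.4708, -0.2238, 0.184]
tool_rot: [-0.562, 0.562, -0.429, 0.43]
contact_force: [0.3, 0.4, -0.7]
gripper_width: 0.994
```

```bash
python3 - <<'E'
from h import *
go(.4696,-.2203,.079)
E
```

```text
t 13.25 pos [ 0.4708 -0.2238  0.184 ] jawyaw -74.76 yaxis [ 0.001 -0.002 -1.   ] F [ 0.3  0.4 -0.7] w 84.9 j [-0.59 -0.09  1.96 -0.    1.27  0.72]
shift units [-0.031  0.087 -2.625]
```

Emit:
carry_out(
  rows=[
    [[0,0,0,-0.03,0.06,-0.8,85],[0,0,0,0,0,-0.9,85],[0,0,0,0,0,-0.6,85],[0,0,0,0,0,-0.32,75],[0,0,0,0,0,0,65]],
  ],
)

```text
time: 13.75
tool_pos: [0.4694, -0.2172, 0.0767]
tool_rot: [-0.563, 0.563, -0.429, 0.427]
contact_force: [-0.5, 0.1, -0.4]
gripper_width: 0.764
```

Emit:
carry_out(
  rows=[
    [[0,0,0,0,0,0,40],[0,0,0,0,0,0,40],[0,0,0,0,0,0,40],[0,0,0,0,0,0,40]],
  ],
)

```text
time: 14.15
tool_pos: [0.471, -0.2186, 0.0798]
tool_rot: [0.563, -0.563, 0.427, -0.429]
contact_force: [-0.5, 1.4, 2.9]
gripper_width: 0.622
```

```bash
python3 - <<'E'
from h import *
go(.4696,-.2203,.079)
E
```

```text
t 14.15 pos [ 0.471  -0.2186  0.0798] jawyaw -74.52 yaxis [ 0.002 -0.001 -1.   ] F [-0.5  1.4  2.9] w 53.2 j [-0.58  0.06  2.01  0.    1.07  0.72]
shift units [-0.035 -0.042 -0.019]
```

Emit:
carry_out(
  rows=[
    [[0,0,0,0,0,0.5,40],[0,0,0,0,0,0.9,40],[0,0,0,0.1,0.3,0.9,40],[0,0,0,0.4,0.9,0.3,40],[0,0,0,0.4,0.9,0,40]],
  ],
)

```text
time: 14.65
tool_pos: [0.5079, -0.1345, 0.1861]
tool_rot: [0.563, -0.562, 0.427, -0.431]
contact_force: [0.4, -1.1, -4.0]
gripper_width: 0.622
```

Emit:
carry_out(
  rows=[
    [[0,0,0,0.4,0.9,0,40],[0,0,0,0.4,0.9,0,40],[0,0,0,0.4,0.9,0,40],[0,0,0,0.4,0.9,0,40],[0,0,0,0.4,0.9,0,40]],
  ],
)

```text
time: 15.15
tool_pos: [0.5861, 0.0473, 0.182]
tool_rot: [-0.563, 0.563, -0.428, 0.428]
contact_force: [0.1, -0.7, -4.2]
gripper_width: 0.624
```

```bash
python3 - <<'E'
from h import *
go(.620,.1187,.15)
E
```

```text
t 15.15 pos [0.5861 0.0473 0.182 ] jawyaw -74.52 yaxis [-0.001 -0.    -1.   ] F [ 0.1 -0.7 -4.2] w 53.3 j [-0.05  0.07  1.8  -0.    1.27  1.25]
shift units [ 0.846  1.786 -0.799]
```

Emit:
carry_out(
  rows=[
    [[0,0,0,0.45,0.9,0,40],[0,0,0,0.35,0.7,0,40],[0,0,0,0.05,0.15,-0.3,40],[0,0,0,0,0,-0.3,40],[0,0,0,0,0,0,40]],
  ],
)

```text
time: 15.65
tool_pos: [0.6177, 0.1148, 0.1545]
tool_rot: [-0.561, 0.565, -0.43, 0.426]
contact_force: [0.4, -0.4, -4.6]
gripper_width: 0.624
```

```bash
python3 - <<'E'
from h import *
cv2.imwrite("pics/scene6.png",grab_frame("scene"))
go(.620,.1187,.1018)
a=cv2.imread("pics/scene6.png")[180:330,230:380]
cv2.imwrite("pics/g6.png",cv2.resize(a,None,fx=4,fy=4,interpolation=2))
E
```

```text
t 15.7 pos [0.6183 0.1145 0.1557] jawyaw -74.59 yaxis [-0.005 -0.001 -1.   ] F [-0.3  0.1 -2.5] w 53.0 j [ 0.06  0.19  1.72 -0.    1.24  1.37]
shift units [ 0.042  0.105 -1.348]
```

View pics/g6.png

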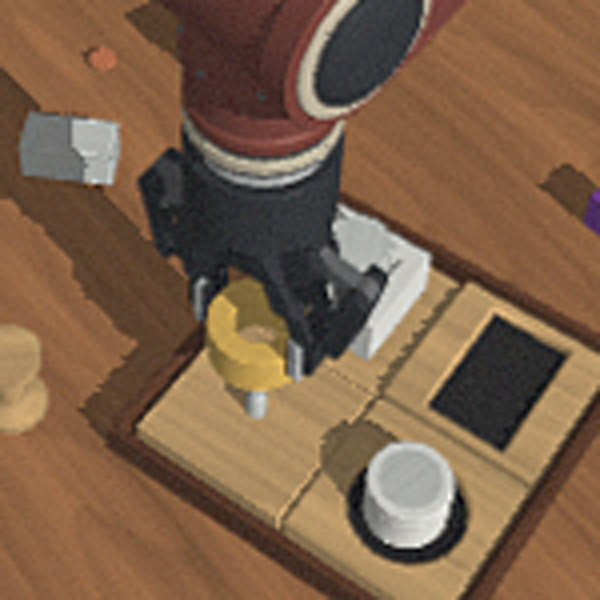

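Aligned over the post. Small xy correction, then lower.

Emit:
carry_out(
  rows=[
    [[0,0,0,0.03,0.08,-0.2,40],[0,0,0,0,0,-0.4,40],[0,0,0,0,0,-0.4,40],[0,0,0,0,0,-0.2,40],[0,0,0,0,0,0,40]],
  ],
)

```text
time: 16.2
tool_pos: [0.6197, 0.1186, 0.1075]
tool_rot: [-0.562, 0.564, -0.43, 0.427]
contact_force: [-0.3, 1.1, -3.5]
gripper_width: 0.625
```

```bash
python3 - <<'E'
from h import *
go(.620,.1187,.1018)
E
```

```text
t 16.2 pos [0.6197 0.1186 0.1075] jawyaw -74.54 yaxis [-0.005 -0.    -1.   ] F [-0.3  1.1 -3.5] w 53.4 j [ 0.07  0.26  1.73 -0.    1.16  1.37]
shift units [ 0.007  0.003 -0.142]
```

Emit:
carry_out(
  rows=[
    [[0,0,0,0,0,-0.1,40],[0,0,0,0,0,-0.06,40],[0,0,0,0,0,0,40]],
  ],
)

```text
time: 16.5
tool_pos: [0.6216, 0.1189, 0.1042]
tool_rot: [0.563, -0.563, 0.428, -0.428]
contact_force: [-1.1, -0.4, -4.0]
gripper_width: 0.617
```

Emit:
carry_out(
  rows=[
    [[0,0,0,0,0,0,60],[0,0,0,0,0,0,70],[0,0,0,0,0,0,78],[0,0,0,0,0,0.5,78],[0,0,0,0,0,0.9,78]],
  ],
)

```text
time: 17.0
tool_pos: [0.6196, 0.1187, 0.1577]
tool_rot: [-0.561, 0.564, -0.43, 0.427]
contact_force: [1.2, 0.1, 0.4]
gripper_width: 0.911
```

```bash
python3 - <<'E'
from h import *
cv2.imwrite("pics/scene7.png",grab_frame("scene"))
go(.5908,-.1094,.19)
a=cv2.imread("pics/scene7.png")[180:330,230:380]
cv2.imwrite("pics/g7.png",cv2.resize(a,None,fx=4,fy=4,interpolation=2))
E
```

```text
t 17.05 pos [0.6241 0.1192 0.1674] jawyaw -74.52 yaxis [ 0.008  0.001 -1.   ] F [3.5 1.6 4.3] w 77.8 j [0.07 0.19 1.7  0.   1.24 1.37]
shift units [-0.832 -5.714  0.565]
```

View pics/g7.png

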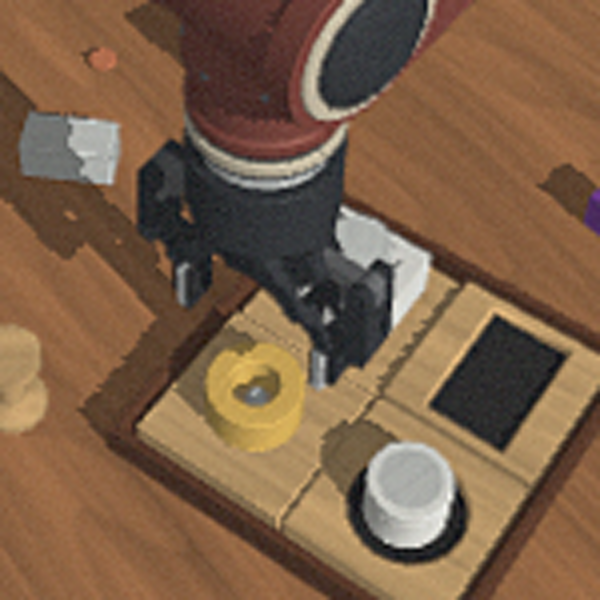

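Emit:
carry_out(
  rows=[
    [[0,0,-0.9,0,-0.1,0.4,85],[0,0,-1,-0.06,-0.4,0.15,85],[0,0,-1,-0.06,-0.42,0,85],[0,0,-1,-0.06,-0.42,0,85],[0,0,-1,-0.06,-0.42,0,85]],
  ],
)

```text
time: 17.55
tool_pos: [0.6122, 0.0479, 0.1831]
tool_rot: [-0.481, 0.48, -0.518, 0.519]
contact_force: [0.2, -0.6, -0.4]
gripper_width: 0.992
```

Emit:
carry_out(
  rows=[
    [[0,0,-1,-0.06,-0.42,0,85],[0,0,-1,-0.06,-0.42,0,85],[0,0,-1,-0.06,-0.42,0,85],[0,0,-1,-0.06,-0.42,0,85],[0,0,-1,-0.06,-0.42,0,85]],
  ],
)

```text
time: 18.05
tool_pos: [0.6001, -0.0363, 0.183]
tool_rot: [-0.384, 0.383, -0.594, 0.594]
contact_force: [0.4, 0.3, -1.2]
gripper_width: 0.996
```

Emit:
carry_out(
  rows=[
    [[0,0,-1,-0.06,-0.42,0,85],[0,0,-1,-0.06,-0.42,0,85],[0,0,-1,-0.06,-0.42,0,85],[0,0,-1,-0.05,-0.4,0,85],[0,0,-1,0,-0.17,0,85]],
  ],
)

```text
time: 18.55
tool_pos: [0.5909, -0.1101, 0.183]
tool_rot: [-0.275, 0.274, -0.651, 0.652]
contact_force: [-0.7, 1.0, 0.6]
gripper_width: 0.996
```

```bash
python3 - <<'E'
from h import *
go(.5908,-.1094,.083)
E
```

```text
t 18.55 pos [ 0.5909 -0.1101  0.183 ] jawyaw -134.36 yaxis [ 0.002 -0.001 -1.   ] F [-0.7  1.   0.6] w 85.0 j [-0.31  0.1   1.77 -0.    1.27  2.04]
shift units [-2.000e-03  1.900e-02 -2.499e+00]
```

Emit:
carry_out(
  rows=[
    [[0,0,0,0,0.02,-0.8,85],[0,0,0,0,0,-0.9,85],[0,0,0,0,0,-0.5,85],[0,0,0,0,0,-0.3,70],[0,0,0,0,0,0,50]],
  ],
)

```text
time: 19.05
tool_pos: [0.5899, -0.1077, 0.0807]
tool_rot: [0.275, -0.276, 0.652, -0.651]
contact_force: [-0.4, 0.5, -0.1]
gripper_width: 0.685
```

Emit:
carry_out(
  rows=[
    [[0,0,0,0,0,0,15],[0,0,0,0,0,0,15],[0,0,0,0,0,0,15],[0,0,0,0,0,0,15],[0,0,0,0,0,0,15]],
  ],
)

```text
time: 19.55
tool_pos: [0.5922, -0.1085, 0.0845]
tool_rot: [-0.277, 0.275, -0.65, 0.652]
contact_force: [0.0, -0.9, 7.0]
gripper_width: 0.336
```

```bash
python3 - <<'E'
from h import *
go(.5908,-.1094,.083)
E
```

```text
t 19.55 pos [ 0.5922 -0.1085  0.0845] jawyaw -134.12 yaxis [ 0.004 -0.002 -1.   ] F [ 0.  -0.9  7. ] w 28.7 j [-0.3   0.23  1.81 -0.    1.1   2.04]
shift units [-0.035 -0.023 -0.037]
```

Emit:
carry_out(
  rows=[
    [[0,0,0,0,0,0.5,15],[0,0,0,0,0,0.9,15],[0,0,0.9,-0.1,0.3,0.9,15],[0,0,1,-0.18,0.55,0.3,15],[0,0,1,-0.18,0.55,0,15]],
  ],
)

```text
time: 20.05
tool_pos: [0.5731, -0.0517, 0.1889]
tool_rot: [-0.342, 0.339, -0.619, 0.621]
contact_force: [-0.5, -0.3, -3.6]
gripper_width: 0.335
```

Emit:
carry_out(
  rows=[
    [[0,0,1,-0.18,0.55,0,15],[0,0,1,-0.18,0.55,0,15],[0,0,1,-0.18,0.55,0,15],[0,0,1,-0.18,0.55,0,15],[0,0,1,-0.18,0.55,0,15]],
  ],
)

```text
time: 20.55
tool_pos: [0.5349, 0.0591, 0.1849]
tool_rot: [0.443, -0.444, 0.552, -0.55]
contact_force: [0.7, 0.1, -3.5]
gripper_width: 0.337
```

Emit:
carry_out(
  rows=[
    [[0,0,1,-0.18,0.55,0,15],[0,0,1,-0.18,0.55,0,15],[0,0,1,-0.18,0.55,0,15],[0,0,1,-0.18,0.55,0,15],[0,0,1,-0.15,0.5,0,15]],
  ],
)

```text
time: 21.05
tool_pos: [0.5, 0.167, 0.1848]
tool_rot: [-0.532, 0.533, -0.466, 0.465]
contact_force: [1.0, -0.6, -3.5]
gripper_width: 0.335
```

```bash
python3 - <<'E'
from h import *
go(.4952,.1880,.15)
E
```

```text
t 21.05 pos [0.5    0.167  0.1848] jawyaw -82.35 yaxis [-0.002  0.    -1.   ] F [ 1.  -0.6 -3.5] w 28.6 j [ 0.18 -0.08  1.95  0.    1.27  1.62]
shift units [-0.119  0.526 -0.871]
```

Emit:
carry_out(
  rows=[
    [[0,0,1,-0.1,0.4,0,15],[0,0,0.9,-0.02,0.12,-0.3,15],[0,0,0,0,0,-0.4,15],[0,0,0,0,0,-0.2,15],[0,0,0,0,0,0,15]],
  ],
)

```text
time: 21.55
tool_pos: [0.4949, 0.1865, 0.1477]
tool_rot: [-0.56, 0.563, -0.431, 0.429]
contact_force: [-0.3, -0.4, -4.2]
gripper_width: 0.337
```

```bash
python3 - <<'E'
from h import *
cv2.imwrite("pics/scene8.png",grab_frame("scene"))
go(.4952,.188,.1005)
a=cv2.imread("pics/scene8.png")[180:330,260:410]
cv2.imwrite("pics/g8.png",cv2.resize(a,None,fx=4,fy=4,interpolation=2))
E
```

```text
t 21.6 pos [0.4958 0.1866 0.1489] jawyaw -74.94 yaxis [-0.003 -0.    -1.   ] F [-0.3 -1.3 -3.8] w 28.5 j [ 0.22 -0.02  1.96  0.    1.21  1.53]
shift units [-0.014  0.035 -1.211]
```

View pics/g8.png

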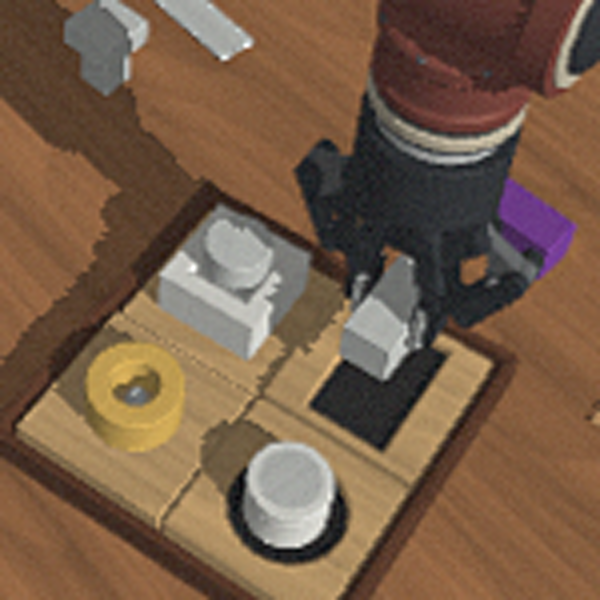

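Emit:
carry_out(
  rows=[
    [[0,0,0.1,0,0.03,-0.5,15],[0,0,0,0,0,-0.4,15],[0,0,0,0,0,-0.2,15],[0,0,0,0,0,-0.08,15],[0,0,0,0,0,0,15]],
  ],
)

```text
time: 22.1
tool_pos: [0.4968, 0.188, 0.1032]
tool_rot: [0.563, -0.563, 0.428, -0.428]
contact_force: [0.7, 0.1, -4.6]
gripper_width: 0.332
```

```bash
python3 - <<'E'
from h import *
go(.4952,.188,.1005)
E
```

```text
t 22.1 pos [0.4968 0.188  0.1032] jawyaw -74.54 yaxis [ 0.  0. -1.] F [ 0.7  0.1 -4.6] w 28.3 j [0.22 0.05 1.98 0.   1.12 1.52]
shift units [-0.041 -0.    -0.067]
```

Emit:
carry_out(
  rows=[
    [[0,0,0,0,0,-0.05,15],[0,0,0,0,0,0,15],[0,0,0,0,0,0,40],[0,0,0,0,0,0,55],[0,0,0,0,0,0,60]],
  ],
)

```text
time: 22.6
tool_pos: [0.4974, 0.1882, 0.102]
tool_rot: [0.563, -0.562, 0.428, -0.429]
contact_force: [-0.4, -0.4, 0.0]
gripper_width: 0.706
```

Emit:
carry_out(
  rows=[
    [[0,0,0,0,0,0.5,60],[0,0,0,0,0,0.9,60],[0,0,0,0,-0.3,0.9,60],[0,0,0,-0.3,-0.9,0.3,70],[0,0,0,-0.3,-0.95,0.2,70]],
  ],
)

```text
time: 23.1
tool_pos: [0.4736, 0.1017, 0.216]
tool_rot: [0.564, -0.562, 0.426, -0.429]
contact_force: [-0.1, -0.9, 0.1]
gripper_width: 0.822
```

Emit:
carry_out(
  rows=[
    [[0,0,0,-0.3,-0.95,0,70],[0,0,0,-0.3,-0.95,0,70],[0,0,0,-0.3,-0.95,0,70],[0,0,0,-0.2,-0.95,0,70],[0,0,0,0,-0.95,0,70]],
  ],
)

```text
time: 23.6
tool_pos: [0.4279, -0.0893, 0.2136]
tool_rot: [0.563, -0.563, 0.428, -0.429]
contact_force: [0.8, 0.4, -0.7]
gripper_width: 0.818
```

Emit:
carry_out(
  rows=[
    [[0,0,0,-0.2,-0.95,0,70],[0,0,0,-0.2,-0.95,0,70],[0,0,0,-0.2,-0.95,0,70],[0,0,0,-0.2,-0.95,0,70],[0,0,0,0,-0.5,0,70]],
  ],
)

```text
time: 24.1
tool_pos: [0.3959, -0.2626, 0.2137]
tool_rot: [-0.562, 0.562, -0.428, 0.43]
contact_force: [0.5, -0.1, 1.2]
gripper_width: 0.823
```

```bash
python3 - <<'E'
from h import *
for n in("scene","top"): cv2.imwrite(f"pics/{n}9.png",grab_frame(n))
st()
a=cv2.imread("pics/scene9.png")[215:350,250:400]; b=cv2.imread("pics/top9.png")[110:245,120:270]
cv2.imwrite("pics/g9.png",cv2.resize(np.hstack([a,b]),None,fx=2.6,fy=2.6,interpolation=2))
E
```

```text
t 24.2 pos [ 0.3965 -0.2623  0.2137] jawyaw -74.73 yaxis [ 0.001 -0.001 -1.   ] F [ 0.  -0.7  1.5] w 70.4 j [-0.74 -0.24  2.04 -0.    1.34  0.56]
```

View pics/g9.png

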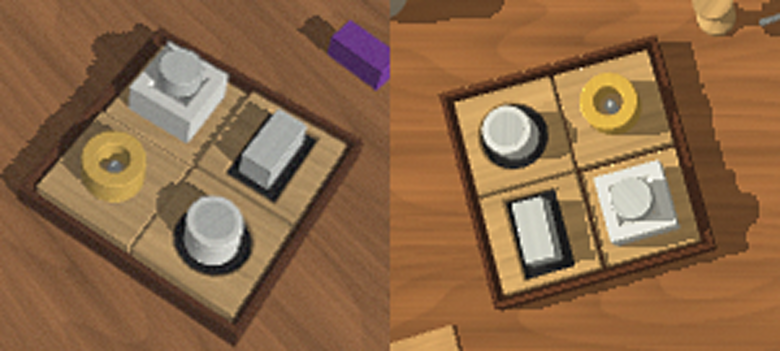

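View pics/top9.png

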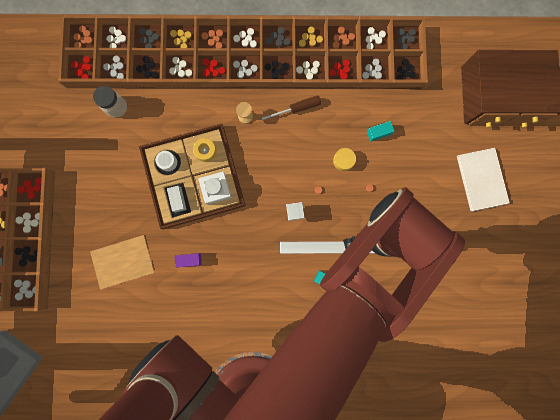

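```bash
python3 - <<'E'
from h import *
out=[]
for n,o in(("scene",(290,220)),("top",(190,165))):
    k=8;o=np.array(o);I=cv2.imread(f"pics/{n}9.png")[o[1]:o[1]+50,o[0]:o[0]+48];I=cv2.resize(I,None,fx=k,fy=k,interpolation=2)
    for t in np.arange(16)*np.pi/8:
        for z,c in((.072,(0,0,255)),(.089,(255,0,0))):
            u=(proj(n,[.5219+.02*np.cos(t),.0915+.02*np.sin(t),z])-o+.5)*k;cv2.circle(I,tuple(int(x) for x in u.round()),2,c,-1)
    out.append(I)
cv2.imwrite("pics/ov9.png",np.hstack(out))
# block / ring / tin centroids
for n in("top","scene"):
    im=cv2.imread(f"pics/{n}9.png");H,S,V=cv2.split(cv2.cvtColor(im,cv2.COLOR_BGR2HSV))
    for k,p,z in(("tin",(.5916,.2146),.033),("obl",(.4952,.1879),.031),("ring",(.6183,.1182),.036)):
        m=(H>18)&(H<32)&(S>140)&(V>120) if k=="ring" else (S<60)&(V>90)
        b=blob(m,proj(n,[*p,z]),9)
        c=b[0] 
        if k=="ring":
            cn,_=cv2.findContours(b[2],cv2.RETR_EXTERNAL,cv2.CHAIN_APPROX_NONE);M=cv2.moments(cn[0]);c=np.array([M['m10'],M['m01']])/M['m00']
        print(n,k,b[1],(onplane(n,c,z)[:2]-p).round(4))
E
```

```text
top tin [155 151  22  20 339] [0.0015 0.0011]
top obl [167 185  19  27 363] [0.002 0.001]
top ring [193 138  22  24 337] [0.0037 0.0022]
scene tin [321 290  23  27 502] [-0.0005  0.0015]
scene obl [342 257  26  31 449] [0.0002 0.0014]
scene ring [282 265  24  28 431] [-0.0002  0.0015]
```

View pics/ov9.png

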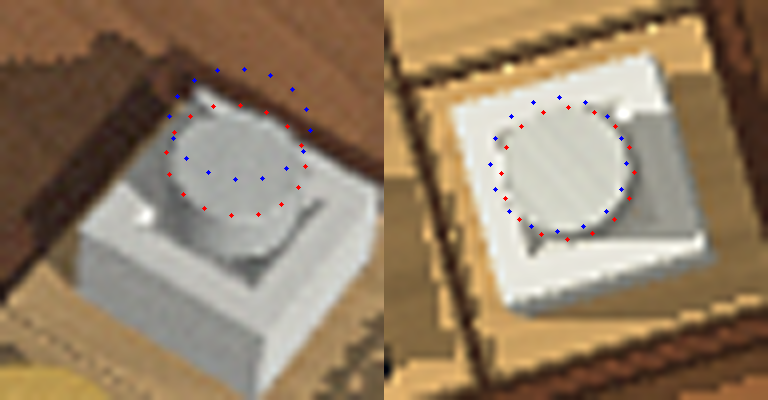

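```bash
python3 - <<'E'
from h import *
I=cv2.imread("pics/top9.png");H,S,V=cv2.split(cv2.cvtColor(I,cv2.COLOR_BGR2HSV))
print(blob((H>18)&(H<32)&(S>110)&(V>90),(344,159))[0],blob((S<60)&(V>90),(295,211),12)[0])
st(); print(job_done())
E
```

```text
[344.0804878  159.03170732] [294.82462687 210.81343284]
t 24.2 pos [ 0.3965 -0.2623  0.2137] jawyaw -74.73 yaxis [ 0.001 -0.001 -1.   ] F [ 0.  -0.7  1.5] w 70.4 j [-0.74 -0.24  2.04 -0.    1.34  0.56]
the job is handed in; nothing more can be done
None
```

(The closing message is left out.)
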